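Load a chambered culture slide into the spring-lid incubation chamber

TASK

Press the release button of the incubation chamber so that its lid springs fully open, then lay the chambered culture slide flat and fully down in the long recess of the chamber's deck, right way up, either end first, and let go of it. Then push the lid shut until its catch holds it. Keep the slide level, do not drop it, and leave the dish, the jar and the slide box where they are.

Things in the scene. Friction and masses are not known exactly. Their poses are not given: they have to be found in the camera images.
- slide_c (a point): Loose chambered culture slide, 35 g: glass foot 26 (its x) x 76 (y) x 4 mm, on it a white well block 26 x 56 mm, top 20 mm above the underside, 8 round wells on top. Point: centre of the foot's outline, 10 mm above the underside, z up; the block spans y -20 to +36 mm, the bare label end is at -y. The long sides are flush, to be gripped across the 26 mm. Starts lying on the bench.
- nest (a point): Centre of the floor of the recess in the deck of the fixed white chamber (position and yaw vary). Recess 30 (x) x 80 (y) x 5 mm deep; the flat dark deck round it is 120 x 150 mm, its top 32 mm above the bench. z up; +y points from the button to the lid's hinge. The slide goes in with its length along y, either way round; its centre is then 10 mm above this point.
- button_top (a point): Centre of the release button's top: a grey block 36 (x) x 30 (y) mm, 37 mm above the bench at rest, 13 mm proud of its white ledge. Axes as the nest's; it lies 120 mm from the nest towards -y, its centre 50 mm from the lid's front wall. Pushed straight down 7 mm against a spring (1 N at rest, 4.5 N fully down); the catch lets go at about 6 mm.
- release (a joint): Travel of the release button (m): 0 at rest, 0.007 fully down. It also dips by itself for a moment as the lid snaps shut.
- hinge (a point): Middle of the lid's hinge axis, which runs along x (axes as the nest's), 70 mm from the nest towards +y, level with the deck's top. The shut lid is a hollow white shell 112 mm wide (x), reaching 140 mm from the hinge towards -y and 32 mm up, with a clear window in its top.
- lid_front (a point): Point on the lid's outer (top) face, mid-width, 120 mm from the hinge towards the front edge and 32 mm out from the hinge's plane; a good place to push the lid shut. It moves with the lid; its z axis is the outward normal of that face.
- lid (a joint): Lid angle (rad): 0 shut and caught, 1.8 at the open stop (a little beyond upright). Once released, a spring swings it to the stop in about a second and keeps it there. To shut it, push its outer face near the front edge: 1 to 2 N on the way, up to about 9 N over the last 15 mm until the catch snaps; it then stays at 0.
- dish: Bystander: covered culture dish, 60 mm diameter, 16 mm high, origin at the centre of its underside.
- jar: Bystander: small jar, 44 mm diameter, 55 mm high, origin at the centre of its underside.
- slidebox: Bystander: closed slide box, 87 mm (x) by 42 mm (y) by 32 mm high, origin at the centre of its underside.
Not all that is in view belongs to the job. Leave any pink or yellow look-alike of the part that bears slide_c alone.

How it is judged:
On the way, in this order (a step that is already met when the one before it is completed fails the run):
1. the lid has sprung open to its stop (value of joint lid above 1.7 rad), for 0.2 s.
2. the slide lies home in the recess, let go, with the lid open (x of slide_c in the frame of nest between -0.004 and 0.004 m and y of slide_c in the frame of nest between -0.004 and 0.004 m and z of slide_c in the frame of nest below 0.0122 m and angle between the y axis of slide_c and the y axis of nest, either way round below 0.12 rad and angle between slide_c's own z axis and vertical below 0.06 rad and value of joint lid above 1 rad and contact force between the fingers and slide below 0.1 N), for 0.2 s.
At the end, for the whole second after the job is handed in: The lid is shut and held by its catch (within 0.04 rad of closed, button back up), with the slide at rest inside, flat in the recess: its centre within 4 mm of the recess's centre along and across, its underside within about 2 mm of the floor, its length within 0.12 rad of the recess's (value of joint lid below 0.04 rad and value of joint release below 0.003 m and x of slide_c in the frame of nest between -0.004 and 0.004 m and y of slide_c in the frame of nest between -0.004 and 0.004 m and z of slide_c in the frame of nest below 0.0122 m and angle between the y axis of slide_c and the y axis of nest, either way round below 0.12 rad and angle between slide_c's own z axis and vertical below 0.06 rad and linear speed of slide below 0.02 m/s); the robot touches nothing.
It fails at once if the slide is tipped by more than 35 degrees (angle between slide_c's own z axis and vertical above 0.61 rad).
It fails at once if the slide is dropped (falling free from more than about 2 cm) (linear speed of slide above 0.65 m/s and contact force between the fingers and slide below 0.05 N).
It fails at once if the dish is moved by more than 3 cm (distance of dish from where it was at the start of the episode above 0.03 m).
It fails at once if the jar is moved by more than 3 cm (distance of jar from where it was at the start of the episode above 0.03 m).
It fails at once if the slide box is moved by more than 3 cm (distance of slidebox from where it was at the start of the episode above 0.03 m).
It also fails if it takes over 72 s, if anything falls off the work surface, if the arm or the gripper's body presses on something with over 40 N, if the wrist force passes 120 N, or if a joint passes its speed limit or range.

ROBOT

A 6-joint arm with a two-finger parallel gripper is mounted at the origin on the work surface. World frame = base frame: x ahead of the robot, y to its left, z up, the work surface at z = 0. Lengths are in m, angles in rad, forces in N, time in s.
With the tool pointing down it reaches from about 0.4 to 0.825 m from the base axis. Payload 7 kg.
Tool frame: the origin (TCP) lies at the very end of the fingers, on their centre line; the grasp point (between the pads) lies 19 mm behind it; z points along the fingers, y is the line along which they close (so a half turn about z gives the same grasp; the last joint's range is limited). The gripper opens to 85 mm and grips with 20 to 120 N. Pads are 22 mm wide; open, the fingers measure 114 mm over their backs; the gripper's body (76 mm by 85 mm) begins 54 mm behind the grasp point. The pads swing forward as they close: fully open they stand 13 mm farther back than shut.
Start: joints at [1.424, 0.359, 0.012, 0, -1.224, -0.288], TCP at [0.284, 0.612, 0.231] pointing down, gripper open.
Joint ranges: [-3.07, 3.07], [-1.43, 2.12], [-1.02, 1.25], [-3.03, 1.67], [-3.05, -0], [-3.03, 3.03]. Speed limits (rad/s): [2.39, 2.39, 3.01, 3.14, 3.14, 3.14].

INTERFACE

Orientations are given as a rotation vector (axis times angle).
In Python, from rig import status, vision, order gives the robot as it stands. The module is installed in compiled form; this text tells all that it offers.
- The arm moves only by the tool play_rows, never from a script. Its argument "deltas" is a list of rows, each a list of 6 numbers: the shift along the tool's x, y, z in cm, then the turn, a rotation vector about the tool's x, y, z in rad. In form: [[tx, ty, tz, ax, ay, az], ...]. A call has 1 to 5 rows; each row shifts and turns the commanded pose from where the row before left it, along the tool's axes as they then stand; what a row does not reach is not made up. A row lasts 1/12 s, in which the tool goes at most 41.7 mm and 7.16 degrees, less where a joint would pass 70% of its speed; a pose out of reach is approached as far as the arm can. A call is refused whole if a number of a shift passes 4.17 or a number of a turn 0.125, either way. A call with a gripper value outside its range is refused whole. "gripper" is the closure, from 0 (fully open) to 1 (shut), set as the call begins (left out, the last holds). The fingers move at their own pace and stop on an object; "force" is the grip in N (left out, the last holds). Time passes only in rows, so rows that do not move let the fingers close. It gives the time, the measured TCP pose, the force, the opening and the grip force at its end, in the units of the state.
- status.read_state(): the state, without advancing time (a new reading comes with each control period).
- vision.get_image(name): name is "side" or "top"; returns (picture, depth): 420x560x3 uint8, blue, green, red; 420x560 float32, m along the optical axis (not along the pixel's ray), 0 where there is no reading.
- vision.camera_info(name): a dict with "fx", "fy", "cx", "cy" (pixels), "distortion" ([k1, k2, p1, p2, k3] as OpenCV has them; the pictures are not rectified), "R" (3x3) and "t" (3): a world point X has camera coordinates R X + t. Camera axes: x right, y down, z forward; pixel columns grow to the right and rows downward; lengths in m; the calibration is good to about 2 mm. A picture is of the moment at which its call begins. camera_info takes no time and is no camera call.
- order.finish_job(): hands the job in; it is judged then, once.
The state is a dict: "time_s": time; "joint_pos": joint angles; "joint_velocities": joint speeds; "joint_efforts": joint torques, N m; "tool_pos": TCP position; "orientation": TCP orientation; "wrist_force": force on the tool from outside, world axes, zero at the start; "moment": the same for the moment, N m; "opening": opening from 0.0 (shut) to 1.0 (fully open); "finger_force": force on a finger pad.
Only numpy, scipy, OpenCV 4.12 (cv2) and the standard library are available. Lean on these libraries where they do the work, as an engineer would, in place of code of your own. Each camera call takes 0.05 s, during which the arm holds its last target. There are 200 camera calls.

## Working session

There is one attempt and no reset: what is moved stays moved. The work goes in short steps, Python scripts to look and compute and a tool call to move; the robot and the scene stay as the last step left them, time stands still between calls to the robot, and variables do not carry over. Pictures are saved under pics/ and viewed, at most 10 in all, crops included, and the job is handed in when it is done.

Besides the shell and the picture viewer there is one more tool, called as a command line: name --pt "numbers of a row" for each row, then --argument value for the rest. play_rows: Moves the arm, as the interface text tells. Its arguments: {"type":"object","properties":{"deltas":{"type":"array"},"gripper":{"type":"number"},"force":{"type":"number"}},"required":["deltas"]}

```bash
mkdir -p pics
cat > h.py <<'E'
import numpy as np, cv2
from rig import status, vision, order
from scipy.spatial.transform import Rotation as Ro
def snap(n,f=None):
    p,d=vision.get_image(n); np.savez(f'/tmp/{n}.npz',p=p,d=d)
    if f: cv2.imwrite('pics/'+f,p)
    return p,d
def load(n):
    z=np.load(f'/tmp/{n}.npz'); return z['p'],z['d']
def ray(n,uv):
    c=vision.camera_info(n); K=np.array([[c['fx'],0,c['cx']],[0,c['fy'],c['cy']],[0,0,1]])
    q=cv2.undistortPoints(np.array(uv,float).reshape(-1,1,2),K,np.array(c['distortion']))[:,0]
    return np.c_[q,np.ones(len(q))],np.array(c['R']),np.array(c['t'])
def atz(n,uv,z):
    r,R,t=ray(n,uv); o=-R.T@t; w=r@R; return o+w*((z-o[2])/w[:,2])[:,None]
def atd(n,uv,d):
    r,R,t=ray(n,uv); dd=np.array([d[int(v),int(u)] for u,v in uv]); return (r*dd[:,None]-t)@R
E
python3 - <<'E'
from h import *
snap('top','top1.png');snap('side','side1.png')
s=status.read_state();print(s)
for n in('top','side'):
  c=vision.camera_info(n);print(n,c['fx'],-np.array(c['R']).T@np.array(c['t']),np.round(c['R'],2).tolist())
E
```

```text
{'time_s': 0.1, 'joint_pos': array([ 1.42405515e+00,  3.59332530e-01,  1.11540377e-02, -3.46983296e-04,
       -1.22410594e+00, -2.88100220e-01]), 'joint_velocities': array([-0.00047542, -0.00111723,  0.00336394,  0.00076463, -0.00056431,
       -0.00055169]), 'joint_efforts': array([-1.43520065e-03, -5.84765518e+01,  2.94114679e+01,  6.95481598e+00,
       -3.09892581e-03,  5.08120053e-06]), 'tool_pos': array([0.28418369, 0.61177909, 0.23044083]), 'orientation': array([ 3.06611842e+00, -6.77534443e-01, -3.45951794e-04]), 'wrist_force': array([ 0.44323434, -0.55894089,  0.21143171]), 'moment': array([-0.01555789,  0.04707673, -0.01406682]), 'finger_force': 0.0, 'opening': 1.0003284768060632}
top 540.5482078094878 [ 0.4516877  -0.0615307   1.13538602] [[-0.0, -1.0, -0.02], [-0.99, 0.0, -0.12], [0.12, 0.02, -0.99]]
side 452.3239129457455 [0.15383573 0.34562967 0.71790056] [[-0.69, -0.73, -0.01], [-0.54, 0.53, -0.65], [0.48, -0.44, -0.76]]
```

View pics/top1.png

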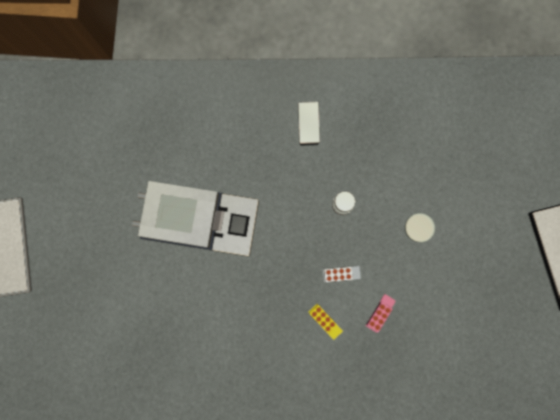

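View pics/side1.png

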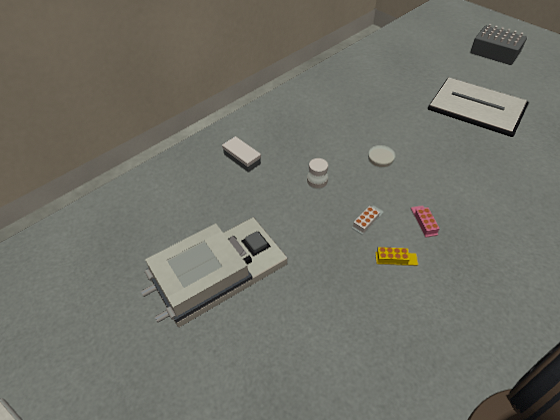

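Top view: chamber at about (195,217), with its button at (238,225) and the hinge to the left. Candidates for the slide are white (341,274), yellow (325,322) and pink (381,313), so I choose white. The bystanders are the slide box (309,123), jar (345,202) and dish (420,228). Next is one close crop.

Run:
```python
from h import *
p,d=load('top')
a=cv2.resize(p[250:300,310:375],None,fx=8,fy=8,interpolation=cv2.INTER_CUBIC)
b=cv2.resize(p[175:265,130:265],None,fx=5,fy=5,interpolation=cv2.INTER_CUBIC)
o=np.zeros((450,800,3),np.uint8);
a=cv2.resize(p[254:294,315:370],None,fx=10,fy=10,interpolation=cv2.INTER_CUBIC)
cv2.imwrite('pics/c1.png',a); 
cv2.imwrite('pics/c2.png',b)
```

```text
(no output)
```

View pics/c1.png

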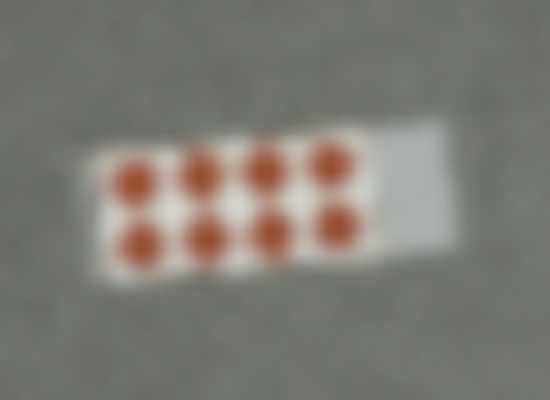

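View pics/c2.png

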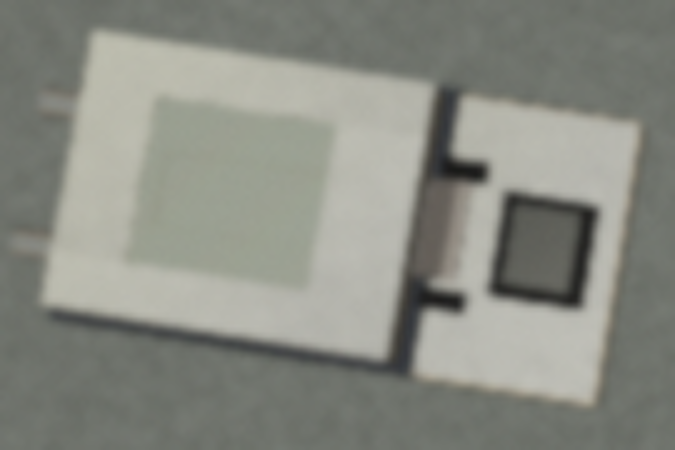

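Run:
```python
from h import *
def f(pts,s,x0,y0): return [((x+.5)/s-.5+x0,(y+.5)/s-.5+y0) for x,y in pts]
dots=f([(133,183),(202,175),(266,171),(330,163),(142,244),(209,239),(273,235),(337,226)],10,315,254)
W=atz('top',dots,.02)[:,:2]; c=W.mean(0)
r=(W[[0,1,2,4,5,6]]-W[[1,2,3,5,6,7]]).mean(0); print('dot pitch',r,np.linalg.norm(r))
yd=r/np.linalg.norm(r); print('slide yaw of y',np.arctan2(yd[1],yd[0]),'blk c',c,'slide c',c-.008*yd)
F=atz('top',f([(443,120),(455,247)],10,315,254),.004)[:,:2].mean(0); print('from foot end',F+.038*yd)
L=atz('top',f([(92,30),(435,82),(388,360),(40,305)],5,130,175),.064)[:,:2]
print('lid',[np.linalg.norm(L[i]-L[i-1]) for i in range(4)])
e=(L[0]-L[1])+(L[3]-L[2]); print('yaw of nest y',np.arctan2(e[1],e[0])); 
g=(L[1]-L[2])+(L[0]-L[3]); print('yaw perp',np.arctan2(g[1],g[0])+np.pi/2)
yn=e/np.linalg.norm(e); print('lidc',L.mean(0),'nest~',L.mean(0))
B=atz('top',f([(513,202),(590,210),(578,300),(497,290)],5,130,175),.037)[:,:2]; print('btn',B.mean(0),'nest from btn',B.mean(0)+.12*yn)
G=atz('top',f([(640,122),(597,404)],5,130,175),.024)[:,:2]; print('ledge end',G.mean(0),np.linalg.norm(G[0]-G[1]),G[0]-G[1])
p,d=load('top')
print(atd('top',[(238,225),(180,190),(333,274),(300,250)],d))
```

```text
dot pitch [-0.00127542  0.01334736] 0.013408160727800317
slide yaw of y 1.666062755365141 blk c [ 0.45606398 -0.16819688] slide c [ 0.45682495 -0.1761606 ]
from foot end [ 0.45682143 -0.17591092]
lid [np.float64(0.11229403517965489), np.float64(0.14014442512177921), np.float64(0.11286177282105399), np.float64(0.14061523976934062)]
yaw of nest y 1.4134870178752268
yaw perp 1.4145802024200047
lidc [0.57703231 0.15528923] nest~ [0.57703231 0.15528923]
btn [0.55630715 0.035189  ] nest from btn [0.57510651 0.15370729]
ledge end [0.55259536 0.00564717] 0.11810356406009492 [ 0.11682734 -0.01731544]
[[ 5.55714701e-01  3.62608915e-02  3.64015054e-02]
 [ 6.23462750e-01  1.50144148e-01  6.79407993e-02]
 [ 4.56072604e-01 -1.57717257e-01  1.85286109e-02]
 [ 5.06139111e-01 -9.09863218e-02  2.95726117e-04]]
```

White slide confirmed in the crops, with its label end at the right (-y). Estimates: slide (0.457,-0.176), y-yaw 1.666; nest (0.576,0.154), y-yaw 1.414; button (0.556,0.035). Next I turn the tool to the nest's axes and go above the button, shut.

play_rows --pt "0 0 0 0 0 0.125" --pt "0 0 0 0 0 0.125" --pt "0 0 0 0 0 0.125" --pt "0 0 0 0 0 0.125" --pt "0 0 0 0 0 0.125" --gripper 1 --force 30

```text
time_s: 0.52
tool_pos: [0.2842, 0.6119, 0.2307]
orientation: [2.705, -1.596, 0.0]
wrist_force: [0.6, -0.3, 0.0]
opening: 0.296
finger_force: 0.0
```

play_rows --pt "0 0 0 0 0 0.125" --pt "0 0 0 0 0 0.125" --pt "0 0 0 0 0 0.125" --pt "0 0 0 0 0 0.125" --pt "0 0 0 0 0 0.125"

```text
time_s: 0.93
tool_pos: [0.2842, 0.6119, 0.2307]
orientation: [2.083, -2.35, 0.001]
wrist_force: [0.1, -0.0, -0.2]
opening: 0.002
finger_force: 0.0
```

play_rows --pt "0 0 0 0 0 0.043" --pt "3.3 -2.24 0 0 0 0" --pt "3.3 -2.24 0 0 0 0" --pt "3.3 -2.24 0 0 0 0" --pt "3.3 -2.24 0 0 0 0"

```text
time_s: 1.35
tool_pos: [0.3523, 0.466, 0.2307]
orientation: [2.041, -2.387, 0.001]
wrist_force: [1.0, -0.4, -0.1]
opening: 0.0
finger_force: 0.0
```

play_rows --pt "3.3 -2.24 0 0 0 0" --pt "3.3 -2.24 0 0 0 0" --pt "3.3 -2.24 0 0 0 0" --pt "3.3 -2.24 0 0 0 0" --pt "3.3 -2.24 0 0 0 0"

```text
time_s: 1.77
tool_pos: [0.4372, 0.2853, 0.2312]
orientation: [2.041, -2.388, -0.0]
wrist_force: [0.6, -0.3, -1.5]
opening: -0.001
finger_force: 0.0
```

play_rows --pt "3.3 -2.24 0 0 0 0" --pt "3.3 -2.24 0 0 0 0" --pt "3.3 -2.24 0 0 0 0" --pt "3.3 -2.24 0 0 0 0" --pt "3.3 -2.24 0 0 0 0"

```text
time_s: 2.18
tool_pos: [0.5221, 0.1049, 0.2313]
orientation: [-2.041, 2.389, 0.0]
wrist_force: [0.3, 1.3, 0.8]
opening: 0.004
finger_force: 0.0
```

play_rows --pt "3.2 -2.24 0 0 0 0" --pt "0 0 4 0 0 0" --pt "0 0 4 0 0 0" --pt "0 0 0 0 0 0"

```text
time_s: 2.52
tool_pos: [0.5344, 0.0691, 0.1442]
orientation: [2.029, -2.385, -0.008]
wrist_force: [-2.1, -1.2, -1.1]
opening: 0.001
finger_force: 0.0
```

play_rows --pt "0 0 0 0 0 0" --pt "0 0 0 0 0 0"

```text
time_s: 2.68
tool_pos: [0.5399, 0.0722, 0.153]
orientation: [-2.041, 2.387, -0.002]
wrist_force: [-0.5, 0.8, 0.0]
opening: 0.001
finger_force: 0.0
```

```bash
cat >> h.py <<'E'
def to(x,y,z,yaw=None):
    s=status.read_state(); R=Ro.from_rotvec(s['orientation']); M=R.as_matrix()
    print('tool yaw',np.arctan2(M[1,0],M[0,0]),'pos',s['tool_pos'],'tilt',M[:,2],'cm in tool:',np.round(100*M.T@(np.array([x,y,z])-s['tool_pos']),2))
    if yaw is not None:
        T=np.array([[np.cos(yaw),np.sin(yaw),0],[np.sin(yaw),-np.cos(yaw),0],[0,0,-1.]])
        print('turn',(R.inv()*Ro.from_matrix(T)).as_rotvec(),'cm after turn',np.round(100*T.T@(np.array([x,y,z])-s['tool_pos']),2))
E
python3 - <<'E'
from h import *
to(.5555,.0355,.05,-1.728)
E
```

```text
tool yaw -1.726500010893011 pos [0.53993939 0.07221142 0.15302615] tilt [ 1.38177304e-03 -3.50832360e-04 -9.99998984e-01] cm in tool: [ 3.38 -2.09 10.31]
turn [-0.00141956 -0.00013124  0.00150008] cm after turn [ 3.38 -2.11 10.3 ]
```

play_rows --pt "1.7 -1.05 3.4 0 0 0" --pt "1.68 -1.05 3.4 0 0 0" --pt "0 0 2.5 0 0 0" --pt "0 0 0 0 0 0" --pt "0 0 0 0 0 0"

```text
time_s: 3.1
tool_pos: [0.5553, 0.0357, 0.0597]
orientation: [-2.042, 2.388, -0.001]
wrist_force: [0.3, 0.2, 0.9]
opening: 0.002
finger_force: 0.0
```

Run:
```python
from h import *
to(.5555,.0355,.03,-1.728)
p,d=snap('side')
cv2.imwrite('pics/s2.png',cv2.resize(p[170:350,130:330],None,fx=4,fy=3.3,interpolation=cv2.INTER_CUBIC))
```

```text
tool yaw -1.7266725516932928 pos [0.55526114 0.03566273 0.05970332] tilt [ 5.27963765e-04 -3.92900776e-04 -9.99999783e-01] cm in tool: [ 0.01 -0.02  2.97]
turn [-0.00058276 -0.00030579  0.00132754] cm after turn [ 0.01 -0.03  2.97]
```

View pics/s2.png

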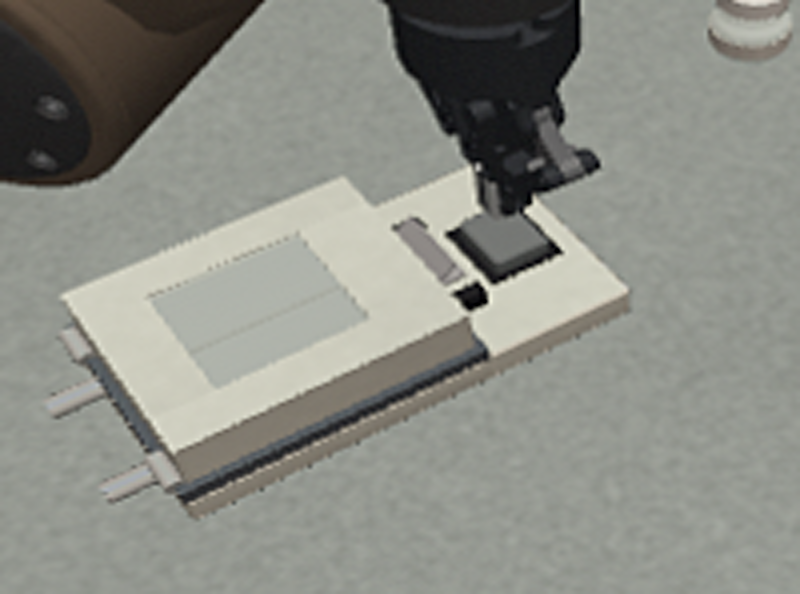

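The shut fingertips (crop 510,205) are above the button. Press down.

play_rows --pt "0 0 1.5 0 0 0" --pt "0 0 0.8 0 0 0" --pt "0 0 0.4 0 0 0" --pt "0 0 0.2 0 0 0" --pt "0 0 0.1 0 0 0"

```text
time_s: 3.57
tool_pos: [0.5559, 0.0362, 0.0298]
orientation: [-2.04, 2.385, -0.002]
wrist_force: [-3.6, 5.6, 16.6]
opening: -0.002
finger_force: 8.3
```

play_rows --pt "0 0 0 0 0 0" --pt "0 0 0 0 0 0" --pt "0 0 -4 0 0 0" --pt "0 0 -4 0 0 0" --pt "0 0 -4 0 0 0"

```text
time_s: 3.98
tool_pos: [0.5536, 0.0347, 0.15]
orientation: [2.039, -2.387, -0.001]
wrist_force: [1.0, -0.1, -0.2]
opening: -0.003
finger_force: 0.0
```

Run:
```python
from h import *
snap('top')
p,d=snap('side','s3.png')
```

```text
(no output)
```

View pics/s3.png

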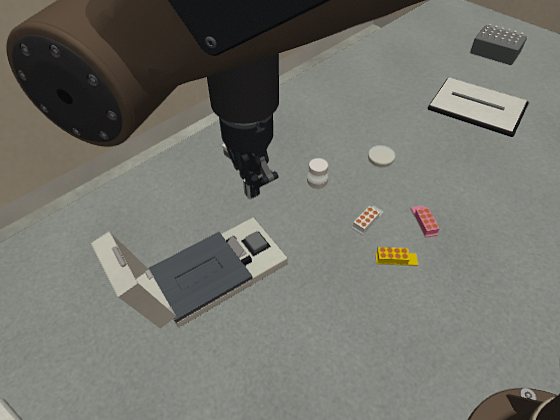

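The lid is open and the recess shows at (197,274). Next, go above the slide.

Run:
```python
from h import *
to(.4563,-.171,.09,-1.476)
```

```text
tool yaw -1.7262823665516378 pos [0.5582662  0.03593872 0.15606108] tilt [ 0.01123871  0.00266587 -0.99993329] cm in tool: [22.05  6.94  6.44]
turn [-0.01118203  0.00301369 -0.25030296] cm after turn [19.64 12.11  6.61]
```

play_rows --pt "0 0 0 0 0 -0.125" --pt "0 0 0 0 0 -0.125" --pt "3.27 2.02 0 0 0 0" --pt "3.27 2.02 0 0 0 0" --pt "3.27 2.02 0 0 0 0" --gripper 0.4

```text
time_s: 4.5
tool_pos: [0.5022, -0.069, 0.1487]
orientation: [2.324, -2.114, -0.0]
wrist_force: [1.6, -0.7, 0.0]
opening: 0.601
finger_force: 0.0
```

play_rows --pt "3.27 2.02 0 0 0 0" --pt "3.27 2.02 0 0 0 0" --pt "3.27 2.02 0 0 0 0" --pt "0 0 3 0 0 0" --pt "0 0 3 0 0 0"

```text
time_s: 4.92
tool_pos: [0.4524, -0.1735, 0.0899]
orientation: [-2.316, 2.117, -0.006]
wrist_force: [1.0, 1.2, -1.5]
opening: 0.603
finger_force: 0.0
```

play_rows --pt "0 0 0 0 0 0" --pt "0 0 0 0 0 0" --pt "0 0 0 0 0 0"

```text
time_s: 5.17
tool_pos: [0.4528, -0.1715, 0.0897]
orientation: [-2.323, 2.114, -0.001]
wrist_force: [0.5, -0.3, 1.6]
opening: 0.599
finger_force: 0.0
```

Run:
```python
from h import *
to(.4563,-.171,.007,-1.476)
p,d=snap('side')
cv2.imwrite('pics/s4.png',cv2.resize(p[130:280,300:460],None,fx=4,fy=4,interpolation=cv2.INTER_CUBIC))
p,d=load('top')
cv2.imwrite('pics/t4.png',cv2.resize(p[170:260,130:265],None,fx=5,fy=5,interpolation=cv2.INTER_CUBIC))
```

```text
tool yaw -1.4767195948114809 pos [ 0.45283721 -0.17151159  0.08968518] tilt [ 7.38643561e-04 -5.47914209e-04 -9.99999577e-01] cm in tool: [-0.02 -0.34  8.27]
turn [-0.00068369 -0.00061512 -0.00071938] cm after turn [-0.02 -0.35  8.27]
```

View pics/s4.png

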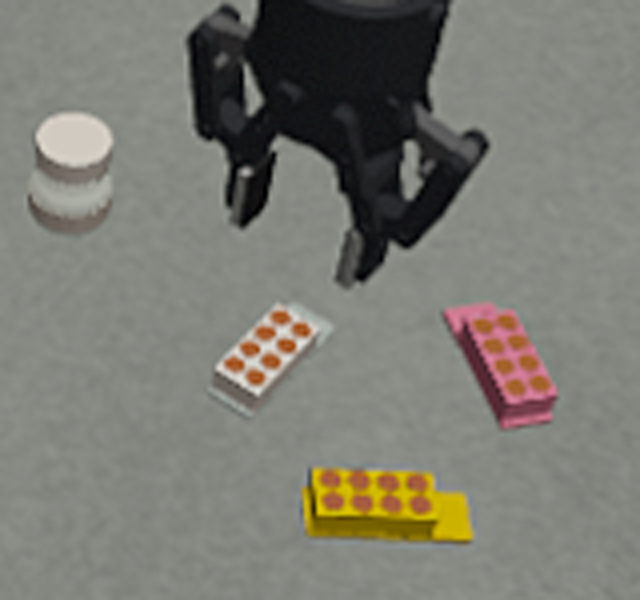

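View pics/t4.png

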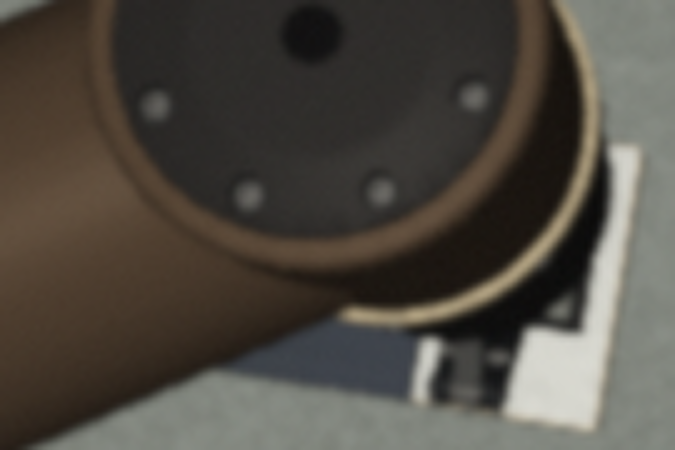

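Picture s4: the fingers straddle the white slide (crop 270,345) and clear pink and yellow. In t4 the arm covered the chamber, so I'll take that view again later. Now descend and grip.

play_rows --pt "0 -0.34 2.5 0 0 0" --pt "0 0 2.5 0 0 0" --pt "0 0 2 0 0 0" --pt "0 0 1.27 0 0 0" --pt "0 0 0 0 0 0"

```text
time_s: 5.63
tool_pos: [0.455, -0.1708, 0.0047]
orientation: [2.322, -2.114, -0.002]
wrist_force: [-0.9, 0.0, -0.2]
opening: 0.605
finger_force: 0.0
```

play_rows --pt "0 0 0 0 0 0" --pt "0 0 0 0 0 0" --pt "0 0 0 0 0 0" --pt "0 0 0 0 0 0" --pt "0 0 0 0 0 0" --gripper 1 --force 25

```text
time_s: 6.05
tool_pos: [0.4569, -0.1711, 0.0073]
orientation: [-2.321, 2.113, -0.004]
wrist_force: [-0.5, 2.3, 7.6]
opening: 0.3
finger_force: 25.6
```

play_rows --pt "0 0 0 0 0 0" --pt "0 0 0 0 0 0" --pt "0 0 -1 0 0 0" --pt "0 0 -1 0 0 0" --pt "0 0 -1 0 0 0"

```text
time_s: 6.47
tool_pos: [0.4556, -0.1712, 0.0368]
orientation: [-2.322, 2.115, -0.001]
wrist_force: [-1.2, -0.4, -0.1]
opening: 0.293
finger_force: 24.7
```

play_rows --pt "0 0 -2 0 0 0" --pt "0 0 -2 0 0 0" --pt "0 0 -2 0 0 0" --pt "0 0 0 0 0 0" --pt "0 0 0 0 0 0"

```text
time_s: 6.88
tool_pos: [0.4564, -0.1712, 0.0974]
orientation: [-2.32, 2.114, -0.005]
wrist_force: [0.9, -0.3, -0.5]
opening: 0.298
finger_force: 24.7
```

Run:
```python
from h import *
to(.4563,-.171,.007,-1.476)
p,d=snap('side'); q,_=snap('top')
o=np.zeros((600,800,3),np.uint8)
a=cv2.resize(p[160:280,310:430],None,fx=4,fy=4,interpolation=cv2.INTER_CUBIC)[:,40:440]
b=cv2.resize(q[180:260,180:260],None,fx=5,fy=5,interpolation=cv2.INTER_CUBIC)
o[:480,:400]=a; o[:400,400:]=b
cv2.imwrite('pics/m5.png',o)
```

```text
tool yaw -1.4778340938321806 pos [ 0.45637557 -0.17121874  0.09743632] tilt [ 4.19221887e-03  1.86504656e-04 -9.99991195e-01] cm in tool: [-0.02  0.04  9.04]
turn [-0.00419125 -0.0002073  -0.00183366] cm after turn [-0.02  0.01  9.04]
```

View pics/m5.png

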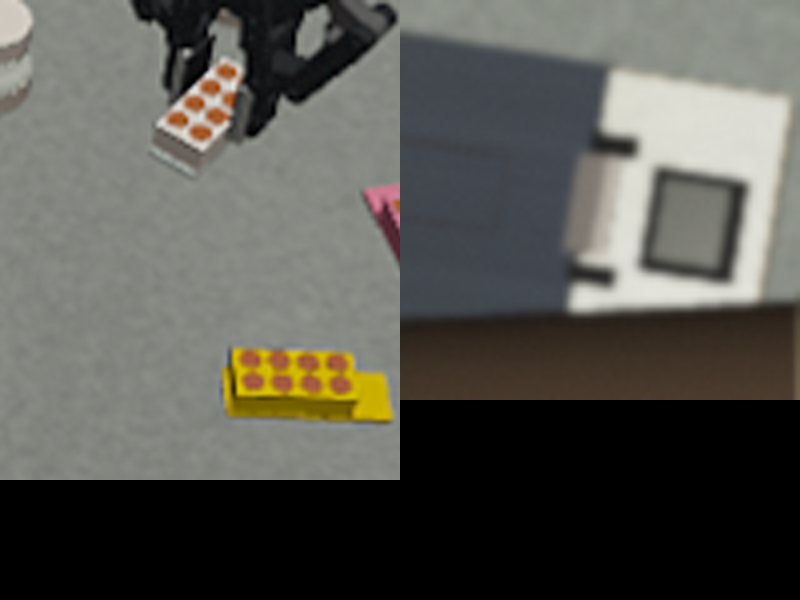

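The slide is gripped level with its block between the pads. The recess is faint at crop (497..503, 150..228). I'll refine the nest position by rectifying both views at deck height.

Run:
```python
from h import *
yaw=1.414; ex=np.array([np.sin(yaw),-np.cos(yaw),0]); ey=np.array([np.cos(yaw),np.sin(yaw),0]); N=np.array([.576,.154,.032])
def rect(n,img,z=.032):
    c=vision.camera_info(n);K=np.array([[c['fx'],0,c['cx']],[0,c['fy'],c['cy']],[0,0,1]])
    g=np.arange(-80,81)*.0005; gy=np.arange(-140,141)*.0005
    X,Y=np.meshgrid(g,gy); P=np.array([N[0],N[1],z])+X[...,None]*ex+Y[...,None]*ey
    uv,_=cv2.projectPoints(P.reshape(-1,3),cv2.Rodrigues(np.array(c['R']))[0],np.array(c['t']),K,np.array(c['distortion']))
    m=uv.reshape(*X.shape,2).astype(np.float32)
    return cv2.remap(img,m[...,0],m[...,1],cv2.INTER_CUBIC)
T=rect('top',load('top')[0]); S=rect('side',cv2.imread('pics/s3.png'))
cv2.imwrite('/tmp/T.png',T)
o=[]
for R in (T,S):
    R=cv2.cvtColor(R,cv2.COLOR_BGR2GRAY); R=cv2.convertScaleAbs(R,alpha=3,beta=-90); o.append(cv2.resize(R,None,fx=2.4,fy=2,interpolation=cv2.INTER_CUBIC))
cv2.imwrite('pics/r6.png',np.hstack(o)); print(o[0].shape)
```

```text
(562, 386)
```

View pics/r6.png

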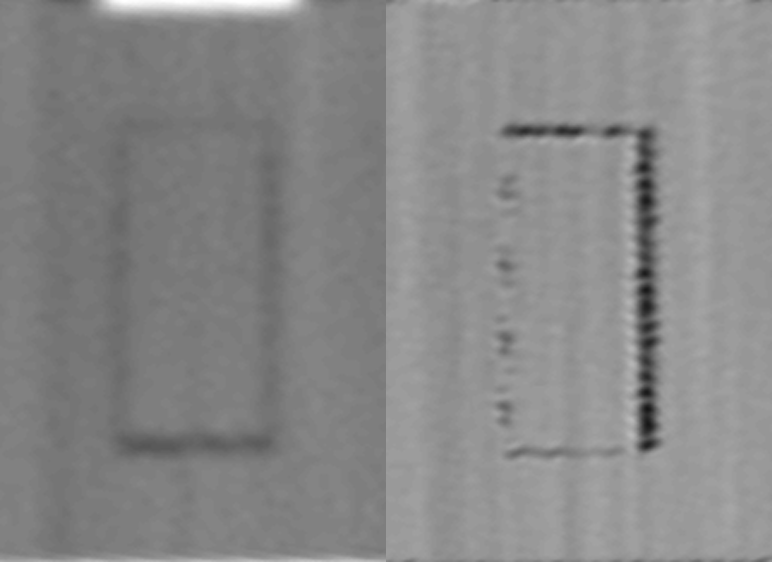

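Recess centre reads about +1.7 mm along and +0.5 mm across from the first guess, so nest ≈ (0.5767,0.1556). The slide is held 4.8 mm off-centre along its y. Move to hover.

play_rows --pt "0 0 -1 0 0 0.0625" --pt "0 0 -1 0 0 0.0625" --pt "0 0 0 0 0 0.0625" --pt "0 0 0 0 0 0.0625" --pt "0 0 0 0 0 0"

```text
time_s: 7.4
tool_pos: [0.4548, -0.1712, 0.1148]
orientation: [2.036, -2.391, -0.002]
wrist_force: [-0.5, -0.6, -0.9]
opening: 0.294
finger_force: 24.7
```

Run:
```python
from h import *
to(.5774,.1603,.06,-1.7276)
```

```text
tool yaw -1.7308001374720892 pos [ 0.45475083 -0.17122777  0.11484302] tilt [-1.47482439e-03  1.16413058e-04 -9.99998906e-01] cm in tool: [-34.68  -6.83   5.47]
turn [ 0.00147472 -0.00011769 -0.00320023] cm after turn [-34.66  -6.94   5.48]
```

play_rows --pt "-1.3 -0.26 0 0 0 0" --pt "-2.6 -0.52 0 0 0 0" --pt "-2.6 -0.52 0 0 0 0" --pt "-2.6 -0.52 0 0 0 0" --pt "-2.6 -0.52 0 0 0 0"

```text
time_s: 7.82
tool_pos: [0.4965, -0.0584, 0.1148]
orientation: [2.042, -2.386, -0.001]
wrist_force: [0.2, -0.1, 0.2]
opening: 0.29
finger_force: 24.7
```

play_rows --pt "-2.6 -0.52 0 0 0 0" --pt "-2.6 -0.52 0 0 0 0" --pt "-2.6 -0.52 0 0 0 0" --pt "-2.6 -0.52 0 0 0 0" --pt "-2.6 -0.52 0 0 0 0"

```text
time_s: 8.23
tool_pos: [0.5425, 0.0661, 0.1147]
orientation: [2.042, -2.385, -0.001]
wrist_force: [0.2, -0.3, -0.8]
opening: 0.298
finger_force: 24.7
```

play_rows --pt "-2.6 -0.52 0 0 0 0" --pt "-2.6 -0.52 0 0 0 0" --pt "-2.6 -0.52 0 0 0 0" --pt "-1.3 -0.26 0 0 0 0" --pt "-0.8 -0.16 0 0 0 0"

```text
time_s: 8.65
tool_pos: [0.5778, 0.161, 0.1145]
orientation: [2.043, -2.385, -0.0]
wrist_force: [-0.0, -0.4, -1.1]
opening: 0.296
finger_force: 24.7
```

play_rows --pt "0 0 2 0 0 0" --pt "0 0 2 0 0 0" --pt "0 0 1.4 0 0 0" --pt "0 0 0 0 0 0" --pt "0 0 0 0 0 0"

```text
time_s: 9.07
tool_pos: [0.5771, 0.1586, 0.0609]
orientation: [2.039, -2.387, -0.0]
wrist_force: [0.1, -0.7, 1.3]
opening: 0.294
finger_force: 24.7
```

Run:
```python
from h import *
to(.5774,.1603,.045,-1.7276)
s=status.read_state(); tp=s['tool_pos']; z=tp[2]-.0073+.02
N=np.array([.5767,.1556]); ey=np.array([np.cos(1.414),np.sin(1.414)]); ex=np.array([ey[1],-ey[0]])
for n in('side','top'):
    p,d=snap(n); h=cv2.cvtColor(p,cv2.COLOR_BGR2HSV)
    m=((h[...,0]<12)&(h[...,1]>120)&(h[...,2]>80)).astype(np.uint8)
    k,_,st,c=cv2.connectedComponentsWithStats(m)
    for i in range(1,k):
        if 4<=st[i,4]<200:
            P=atz(n,[c[i]],z)[0,:2]-N
            if np.linalg.norm(P)<.08: print(n,st[i,4],np.round(c[i],1),'nest mm',np.round(1000*P@ex,1),np.round(1000*P@ey,1))
```

```text
tool yaw -1.7275671832935577 pos [0.57706393 0.15861413 0.06085244] tilt [-0.0021372  -0.00153587 -0.99999654] cm in tool: [-0.17 -0.01  1.58]
turn [ 1.87116601e-03 -1.85075340e-03  3.10851537e-05] cm after turn [-0.17 -0.01  1.59]
top 12 [182.5 210. ] nest mm 7.6 -11.3
top 9 [182.1 216.3] nest mm -5.0 -12.7
```

```bash
cat > prof.py <<'E'
from h import *
ey=np.array([np.cos(1.414),np.sin(1.414)]); ex=np.array([ey[1],-ey[0]])
def prof(img,C,ez,ex,z,ys,xs):
    c=vision.camera_info('top');K=np.array([[c['fx'],0,c['cx']],[0,c['fy'],c['cy']],[0,0,1]])
    X,Y=np.meshgrid(xs,ys); P=np.dstack([C[0]+X*ex[0]+Y*ez[0],C[1]+X*ex[1]+Y*ez[1],0*X+z])
    uv,_=cv2.projectPoints(P.reshape(-1,3),cv2.Rodrigues(np.array(c['R']))[0],np.array(c['t']),K,np.array(c['distortion']))
    m=uv.reshape(*X.shape,2).astype(np.float32); return cv2.remap(img,m[...,0],m[...,1],cv2.INTER_CUBIC).astype(float)
E
python3 - <<'E'
from prof import *
ys=np.arange(-46,-8)*.001; xs=np.arange(-8,9)*.001
o=cv2.imread('pics/top1.png'); e2=np.array([np.cos(1.666),np.sin(1.666)])
A=prof(o,(.4568,-.176),e2,np.array([e2[1],-e2[0]]),.004,ys,xs).mean(1)
s=status.read_state(); C=s['tool_pos'][:2]-.0048*ey; z=s['tool_pos'][2]-.0073
B=prof(load('top')[0],C,ey,ex,z+.004,ys,xs).mean(1)
for y,a,b in zip(ys,A,B): print(int(round(y*1000)),a.astype(int),b.astype(int))
# cross
xs=np.arange(-20,21)*.001; ys=np.arange(-33,-24)*.001
B=prof(load('top')[0],C,ey,ex,z+.004,ys,xs).mean(0)[:,1].astype(int); print(B)
E
```

```text
-46 [107 114 110] [66 60 57]
-45 [108 114 110] [65 60 57]
-44 [109 115 111] [66 60 56]
-43 [110 117 113] [67 61 57]
-42 [113 119 116] [70 64 60]
-41 [117 124 120] [76 72 67]
-40 [125 131 127] [87 85 80]
-39 [135 140 135] [103 103  97]
-38 [146 151 146] [119 123 116]
-37 [157 161 156] [135 141 133]
-36 [165 168 164] [145 152 144]
-35 [170 173 169] [151 159 150]
-34 [172 174 170] [154 161 153]
-33 [173 175 171] [155 162 154]
-32 [173 175 171] [155 162 154]
-31 [173 175 171] [154 162 153]
-30 [173 175 171] [154 162 153]
-29 [173 175 171] [154 162 153]
-28 [173 175 171] [154 162 153]
-27 [173 176 172] [155 162 153]
-26 [173 176 172] [154 162 153]
-25 [174 177 173] [154 162 153]
-24 [175 179 176] [153 161 152]
-23 [177 181 180] [149 157 149]
-22 [179 184 185] [142 150 143]
-21 [178 185 190] [131 139 133]
-20 [174 182 192] [120 128 126]
-19 [161 172 189] [118 127 128]
-18 [143 157 183] [129 140 143]
-17 [122 139 176] [149 162 167]
-16 [103 123 169] [168 182 189]
-15 [ 89 111 164] [176 192 202]
-14 [ 83 106 161] [168 186 205]
-13 [ 85 108 162] [149 170 199]
-12 [ 95 116 165] [124 148 190]
-11 [113 131 171] [102 129 182]
-10 [136 150 180] [ 86 115 176]
-9 [157 169 188] [ 81 111 175]
[ 59  58  58  61  68  82  99 120 137 151 158 161 162 162 162 162 162 162
 162 162 162 162 162 162 162 161 162 162 161 160 156 149 136 120 100  83
  71  67  65  65  65]
```

The edge profile confirms the slide is held where predicted, within 0.3 mm. Correct by 1.7 mm and lower it.

play_rows --pt "-0.17 0 0 0 0 0" --pt "0 0 0.6 0 0 0" --pt "0 0 0.6 0 0 0" --pt "0 0 0 0 0 0" --pt "0 0 0 0 0 0"

```text
time_s: 9.58
tool_pos: [0.5777, 0.1612, 0.0491]
orientation: [2.04, -2.388, -0.0]
wrist_force: [0.6, -0.5, -0.2]
opening: 0.299
finger_force: 24.7
```

Run:
```python
from h import *
to(.5774,.1603,.0345,-1.7276)
```

```text
tool yaw -1.727756359851731 pos [0.57769425 0.16115939 0.04911514] tilt [-8.70760874e-04 -5.13296771e-04 -9.99999489e-01] cm in tool: [0.09 0.01 1.46]
turn [ 0.00077987 -0.00064304 -0.00015661] cm after turn [0.09 0.02 1.46]
```

play_rows --pt "0.06 0 0.4 0 0 0" --pt "0 0 0.4 0 0 0" --pt "0 0 0.3 0 0 0" --pt "0 0 0 0 0 0" --pt "0 0 0 0 0 0"

```text
time_s: 10.0
tool_pos: [0.5778, 0.1607, 0.0383]
orientation: [2.04, -2.388, -0.0]
wrist_force: [-0.6, -0.4, -0.4]
opening: 0.296
finger_force: 24.7
```

play_rows --pt "0 0 0.2 0 0 0" --pt "0 0 0.15 0 0 0" --pt "0 0 0 0 0 0" --pt "0 0 0 0 0 0"

```text
time_s: 10.33
tool_pos: [0.5779, 0.1608, 0.035]
orientation: [2.04, -2.389, -0.0]
wrist_force: [0.7, 0.1, 0.2]
opening: 0.296
finger_force: 24.7
```

Run:
```python
from h import *
to(.5774,.1603,.0345,-1.7276);s=status.read_state();print(s['wrist_force'],s['moment'])
```

```text
tool yaw -1.727793927131457 pos [0.57793813 0.16075598 0.03504935] tilt [-8.56019528e-05 -6.14271120e-05 -9.99999994e-01] cm in tool: [0.05 0.05 0.05]
turn [ 7.49519891e-05 -7.40485235e-05 -1.93929906e-04] cm after turn [0.05 0.05 0.05]
[0.6718032  0.11742534 0.15020372] [-0.06185592 -0.03207371 -0.02698529]
```

It is inside the recess with no contact so far. Last millimetre down, then open.

play_rows --pt "0 0.02 0.08 0 0 0" --pt "0 0 0 0 0 0" --pt "0 0 0 0 0 0"

```text
time_s: 10.58
tool_pos: [0.5778, 0.1608, 0.0343]
orientation: [-2.04, 2.389, 0.0]
wrist_force: [0.0, -0.1, -0.4]
opening: 0.295
finger_force: 24.7
```

play_rows --pt "0 0 0 0 0 0" --pt "0 0 0 0 0 0" --pt "0 0 0 0 0 0" --pt "0 0 0 0 0 0" --pt "0 0 0 0 0 0" --gripper 0.45

```text
time_s: 11.0
tool_pos: [0.5778, 0.1608, 0.0343]
orientation: [-2.04, 2.389, -0.0]
wrist_force: [-0.8, -0.5, -0.5]
opening: 0.549
finger_force: 0.0
```

play_rows --pt "0 0 -0.5 0 0 0" --pt "0 0 -2 0 0 0" --pt "0 0 -4 0 0 0" --pt "0 0 -4 0 0 0" --pt "0 0 -4 0 0 0"

```text
time_s: 11.42
tool_pos: [0.5774, 0.1605, 0.1812]
orientation: [2.04, -2.388, 0.0]
wrist_force: [0.5, 0.6, 0.5]
opening: 0.55
finger_force: 0.0
```

play_rows --pt "4 0 0 0 0 0" --pt "4 0 0 0 0 0" --pt "4 0 0 0 0 0" --pt "4 0 0 0 0 0" --pt "4 0 0 0 0 0" --gripper 1

```text
time_s: 11.83
tool_pos: [0.5458, -0.0383, 0.1801]
orientation: [-2.041, 2.387, -0.001]
wrist_force: [0.7, -0.2, 0.5]
opening: -0.001
finger_force: 0.0
```

play_rows --pt "4 0 0 0 0 0" --pt "4 0 0 0 0 0" --pt "0 0 0 0 0 0"

```text
time_s: 12.08
tool_pos: [0.5322, -0.1209, 0.1798]
orientation: [2.035, -2.393, 0.0]
wrist_force: [0.3, 1.2, -0.2]
opening: 0.002
finger_force: 0.0
```

Run:
```python
from prof import *
to(.5774,.1603,.0345,-1.7276)
p,d=snap('top','t7.png'); snap('side','s7.png')
N=(.5767,.1556)
ys=np.arange(-56,52)*.001; xs=np.arange(-8,9)*.001
print('foot z=.031',prof(p,N,ey,ex,.031,ys,xs).mean(1)[:,0].astype(int).tolist())
print('blk z=.047',prof(p,N,ey,ex,.047,ys,xs).mean(1)[:,0].astype(int).tolist())
xs=np.arange(-22,23)*.001
print('x top',prof(p,N,ey,ex,.047,np.arange(-5,30)*.001,xs).mean(0)[:,1].astype(int).tolist())
print('x foot',prof(p,N,ey,ex,.031,np.arange(-34,-24)*.001,xs).mean(0)[:,1].astype(int).tolist())
h=cv2.cvtColor(p,cv2.COLOR_BGR2HSV)
m=((h[...,0]<14)&(h[...,1]>100)&(h[...,2]>70)).astype(np.uint8)
k,_,st,c=cv2.connectedComponentsWithStats(m)
for i in range(1,k):
    if 4<=st[i,4]<60:
        P=atz('top',[c[i]],.047)[0,:2]-N
        if np.linalg.norm(P)<.08: print(st[i,4],np.round(1000*P@ex,1),np.round(1000*P@ey,1),d[int(c[i][1]),int(c[i][0])],atd('top',[c[i]],d)[0][2])
```

```text
tool yaw -1.7320619733164617 pos [ 0.53219502 -0.12085039  0.1797698 ] tilt [-4.40574461e-04 -5.24167538e-04 -9.99999766e-01] cm in tool: [-28.48   0.05  14.51]
turn [ 0.00035201 -0.00058733 -0.00446208] cm after turn [-28.48  -0.07  14.53]
foot z=.031 [132, 119, 104, 91, 82, 76, 73, 72, 72, 72, 72, 72, 72, 72, 72, 72, 72, 71, 71, 71, 71, 70, 70, 70, 70, 70, 69, 69, 69, 69, 69, 69, 68, 68, 68, 68, 67, 67, 67, 67, 67, 67, 66, 66, 66, 66, 66, 66, 65, 65, 65, 65, 64, 64, 64, 64, 64, 63, 63, 63, 63, 62, 62, 62, 62, 62, 62, 61, 61, 61, 61, 61, 61, 61, 61, 61, 60, 60, 60, 60, 60, 60, 60, 59, 59, 59, 59, 59, 58, 58, 59, 59, 58, 58, 58, 58, 58, 58, 57, 57, 58, 57, 57, 57, 57, 57, 57, 56]
blk z=.047 [101, 88, 79, 74, 72, 72, 72, 72, 72, 71, 71, 71, 71, 71, 71, 71, 71, 70, 69, 69, 69, 69, 69, 68, 68, 68, 68, 68, 68, 68, 67, 67, 67, 67, 66, 66, 66, 66, 66, 66, 66, 66, 65, 65, 65, 64, 64, 64, 64, 63, 63, 63, 63, 63, 63, 63, 62, 62, 62, 62, 61, 61, 61, 61, 61, 60, 60, 60, 60, 61, 60, 60, 60, 60, 59, 60, 60, 59, 59, 59, 59, 58, 58, 58, 58, 58, 58, 58, 58, 57, 57, 57, 57, 57, 57, 57, 57, 57, 57, 57, 56, 56, 56, 56, 56, 56, 56, 56]
x top [91, 91, 91, 90, 90, 90, 89, 89, 88, 87, 86, 86, 85, 84, 84, 83, 82, 82, 81, 80, 80, 79, 78, 78, 78, 77, 77, 76, 76, 75, 75, 74, 74, 74, 74, 73, 72, 72, 72, 71, 71, 71, 71, 70, 70]
x foot [89, 90, 91, 91, 92, 92, 92, 93, 93, 94, 94, 94, 94, 94, 93, 93, 92, 92, 92, 91, 91, 90, 89, 89, 88, 88, 87, 86, 85, 85, 84, 83, 82, 82, 81, 80, 80, 79, 78, 78, 78, 77, 77, 76, 76]
```

The arm covers the chamber in the top view, so I move it aside and look again.

play_rows --pt "3 2.5 0 0 0 0" --pt "3 2.5 0 0 0 0" --pt "3 2.5 0 0 0 0" --pt "3 2.5 0 0 0 0" --pt "0 0 0 0 0 0"

```text
time_s: 12.6
tool_pos: [0.4123, -0.2198, 0.1795]
orientation: [2.039, -2.39, -0.002]
wrist_force: [-0.3, 0.6, 0.5]
opening: -0.001
finger_force: 0.0
```

```bash
cat > chk.py <<'E'
from prof import *
p,d=snap('top','t8.png')
N=(.5767,.1556)
ys=np.arange(-56,52)*.001; xs=np.arange(-3,4)*.001
print('foot z=.031',prof(p,N,ey,ex,.031,ys[:40],xs).mean(1)[:,0].astype(int).tolist())
print('blk z=.047',prof(p,N,ey,ex,.047,ys[25:],xs).mean(1)[:,0].astype(int).tolist())
xs=np.arange(-22,23)*.001
print('x top',prof(p,N,ey,ex,.047,np.arange(-5,30)*.001,xs).mean(0)[:,1].astype(int).tolist())
print('x foot',prof(p,N,ey,ex,.031,np.arange(-34,-24)*.001,xs).mean(0)[:,1].astype(int).tolist())
h=cv2.cvtColor(p,cv2.COLOR_BGR2HSV)
m=((h[...,0]<14)&(h[...,1]>100)&(h[...,2]>70)).astype(np.uint8)
k,_,st,c=cv2.connectedComponentsWithStats(m)
for i in range(1,k):
    if 4<=st[i,4]<60:
        P=atz('top',[c[i]],.047)[0,:2]-N
        if np.linalg.norm(P)<.08: print(st[i,4],np.round(1000*P@ex,1),np.round(1000*P@ey,1),np.round(atd('top',[c[i]],d)[0][2],4))
E
python3 chk.py
```

```text
foot z=.031 [80, 80, 80, 79, 79, 79, 78, 79, 79, 79, 79, 78, 77, 76, 75, 78, 86, 100, 118, 136, 153, 163, 170, 172, 173, 173, 174, 174, 173, 173, 173, 172, 172, 170, 165, 157, 146, 136, 137, 153]
blk z=.047 [173, 173, 172, 172, 171, 170, 165, 156, 145, 137, 141, 160, 184, 203, 207, 201, 186, 168, 152, 141, 140, 147, 162, 181, 198, 213, 220, 218, 210, 192, 173, 152, 137, 129, 134, 149, 169, 192, 210, 219, 221, 213, 198, 177, 158, 144, 137, 138, 147, 163, 182, 199, 213, 218, 216, 206, 189, 170, 151, 140, 138, 147, 163, 181, 195, 202, 195, 177, 148, 120, 96, 83, 80, 78, 78, 78, 78, 78, 78, 78, 78, 79, 79]
x top [69, 69, 68, 68, 67, 69, 76, 95, 123, 153, 178, 191, 190, 179, 166, 154, 148, 147, 154, 169, 187, 204, 215, 216, 208, 193, 174, 157, 147, 144, 148, 159, 171, 180, 179, 166, 140, 113, 89, 76, 72, 72, 72, 73, 73]
x foot [69, 68, 68, 68, 68, 67, 70, 79, 94, 115, 137, 156, 168, 176, 179, 180, 180, 180, 180, 180, 179, 179, 179, 179, 180, 180, 180, 180, 179, 179, 179, 179, 178, 174, 165, 153, 131, 109, 88, 76, 71, 70, 71, 72, 73]
10 7.4 28.5 0.0472
11 7.5 15.3 0.0472
12 7.2 2.2 0.0451
9 6.7 -11.4 0.0475
9 -5.9 28.9 0.0452
9 -5.7 15.2 0.0488
10 -5.7 2.4 0.0488
9 -5.6 -11.6 0.0496
```

Run:
```python
from prof import *
N=np.array([.5767,.1556])
D=np.median([vision.get_image('top')[1] for _ in range(6)],0)
uv=[(u,v) for u in range(150,235) for v in range(185,240)]
W=atd('top',uv,D); x=(W[:,:2]-N)@ex; y=(W[:,:2]-N)@ey; z=W[:,2]
m=(x>-10)&(x<12)&(y>-16)&(y<33)&(abs(z-.047)<.008)
A=np.c_[x[m],y[m],np.ones(m.sum())]; print(m.sum(),np.linalg.lstsq(A,z[m],rcond=None)[0],z[m].std())
for nm,q in(('label',(x>-9)&(x<11)&(y>-35)&(y<-24)),('deckL',(x<-22)&(x>-50)&(abs(y)<35)),('deckR',(x>22)&(x<50)&(abs(y)<35))):
  A=np.c_[x[q],y[q],np.ones(q.sum())]; print(nm,q.sum(),np.median(z[q]),np.linalg.lstsq(A,z[q],rcond=None)[0])
```

```text
540 [0.00522624 0.02248375 0.0476114 ] 0.003049871613575969
label 0 nan [0. 0. 0.]
deckL 0 nan [0. 0. 0.]
deckR 0 nan [0. 0. 0.]
  return _methods._mean(a, axis=axis, dtype=dtype,
  ret = ret.dtype.type(ret / rcount)
```

Run:
```python
from prof import *
N=np.array([.5767,.1556])
D=np.median([vision.get_image('top')[1] for _ in range(6)],0)
uv=[(u,v) for u in range(140,240) for v in range(180,245)]
W=atd('top',uv,D); x=1000*(W[:,:2]-N)@ex; y=1000*(W[:,:2]-N)@ey; z=1000*W[:,2]
for nm,q in(('blk',(x>-10)&(x<12)&(y>-16)&(y<33)),('label',(x>-9)&(x<11)&(y>-35)&(y<-24)),('deckL',(x<-22)&(x>-50)&(abs(y)<35)),('deckR',(x>22)&(x<50)&(abs(y)<35))):
  A=np.c_[x[q],y[q],np.ones(q.sum())]; print(nm,q.sum(),np.median(z[q]),np.linalg.lstsq(A,z[q],rcond=None)[0],z[q].std())
```

```text
blk 260 48.075312346540684 [-5.12047890e-03 -1.27614267e-03  4.80647746e+01] 0.9683431946750397
label 50 31.904542216532008 [ 0.03822641 -0.06221973 30.06529786] 0.9766771676893732
deckL 464 32.70516569193801 [-3.13964943e-03 -5.74763357e-03  3.26474713e+01] 1.0110415089264242
deckR 457 32.84205738265272 [1.40562062e-02 1.92635452e-03 3.23665973e+01] 0.984406269754049
```

The slide is home: block top 15 mm above the deck, level to 0.005 rad, centre at about (+0.8,+0.4) mm. To shut the lid I'll go high over to its back side.

Run:
```python
from prof import *
N=np.array([.5767,.1556]); P=N+.165*ey
to(P[0],P[1],.25,-1.7276)
for th in np.r_[1.8:0:-.15,0]:
    r=np.array([-np.cos(th),np.sin(th)]);n=np.array([np.sin(th),np.cos(th)])
    print(round(th,2),np.round(np.array([7,3.2])+12*r+3.2*n+[1.1,0],2),'edge',np.round(np.array([7,3.2])+14*r+3.2*n,2))
```

```text
tool yaw -1.7273422819124984 pos [ 0.41664789 -0.21843919  0.17917014] tilt [-2.99474529e-04  2.58680116e-05 -9.99999955e-01] cm in tool: [-55.94  -9.98  -7.09]
turn [ 2.99842752e-04 -2.11772250e-05  2.57714916e-04] cm after turn [-55.94  -9.97  -7.08]
1.8 [13.94 14.16] edge [13.3  16.11]
1.65 [12.24 14.91] edge [11.3 16.9]
1.5 [10.44 15.4 ] edge [ 9.2  17.39]
1.35 [ 8.59 15.61] edge [ 7.06 17.56]
1.2 [ 6.73 15.54] edge [ 4.91 17.41]
1.05 [ 4.9 15.2] edge [ 2.81 16.94]
0.9 [ 3.15 14.59] edge [ 0.8  16.16]
0.75 [ 1.5  13.72] edge [-1.06 15.08]
0.6 [ 0.   12.62] edge [-2.75 13.75]
0.45 [-1.31 11.3 ] edge [-4.21 12.17]
0.3 [-2.42  9.8 ] edge [-5.43 10.39]
0.15 [-3.29  8.16] edge [-6.36  8.46]
0.0 [-3.9  6.4] edge [-7.   6.4]
```

play_rows --pt "0 0 -3.6 0 0 0" --pt "0 0 -3.6 0 0 0" --pt "-4 -0.71 0 0 0 0" --pt "-4 -0.71 0 0 0 0" --pt "-4 -0.71 0 0 0 0"

```text
time_s: 13.67
tool_pos: [0.4566, -0.1026, 0.2522]
orientation: [-2.036, 2.39, -0.002]
wrist_force: [1.7, -0.2, -0.6]
opening: -0.002
finger_force: 0.0
```

play_rows --pt "-4 -0.71 0 0 0 0" --pt "-4 -0.71 0 0 0 0" --pt "-4 -0.71 0 0 0 0" --pt "-4 -0.71 0 0 0 0" --pt "-4 -0.71 0 0 0 0"

```text
time_s: 14.08
tool_pos: [0.5228, 0.0907, 0.2515]
orientation: [-2.041, 2.388, -0.0]
wrist_force: [1.3, -0.4, 1.8]
opening: 0.002
finger_force: 0.0
```

play_rows --pt "-4 -0.71 0 0 0 0" --pt "-4 -0.71 0 0 0 0" --pt "-4 -0.71 0 0 0 0" --pt "-4 -0.71 0 0 0 0" --pt "-4 -0.71 0 0 0 0"

```text
time_s: 14.5
tool_pos: [0.5892, 0.2826, 0.2512]
orientation: [2.041, -2.388, 0.0]
wrist_force: [0.5, 0.6, 0.4]
opening: -0.003
finger_force: 0.0
```

play_rows --pt "-4 -0.71 0 0 0 0" --pt "0 0 0 0 0 0" --pt "0 0 0 0 0 0" --pt "0 0 0 0 0 0"

```text
time_s: 14.83
tool_pos: [0.6019, 0.319, 0.2505]
orientation: [2.04, -2.387, 0.0]
wrist_force: [-0.1, -0.1, 1.5]
opening: -0.001
finger_force: 0.0
```

Run:
```python
from prof import *
N=np.array([.5767,.1556]); P=N+.16*ey
to(P[0],P[1],.14,-1.7276)
```

```text
tool yaw -1.7272763637739115 pos [0.60193551 0.31899452 0.25046354] tilt [-0.0010849  -0.00103823 -0.99999887] cm in tool: [ 0.52 -0.07 11.05]
turn [ 0.00090966 -0.00119476  0.00032309] cm after turn [ 0.53 -0.06 11.05]
```

play_rows --pt "0 0 4 0 0 0" --pt "0 0 4 0 0 0" --pt "0 0 3 0 0 0" --pt "0 0 0 0 0 0" --pt "0 0 0 0 0 0"

```text
time_s: 15.25
tool_pos: [0.6018, 0.3173, 0.1411]
orientation: [2.038, -2.388, 0.001]
wrist_force: [0.7, 0.7, 2.0]
opening: 0.002
finger_force: 0.0
```

play_rows --pt "1.3 0 -0.1 0 0 0" --pt "1.2 0 -0.1 0 0 0" --pt "0.88 0 -0.36 0 0 0" --pt "0.88 0 -0.36 0 0 0" --pt "0 0 0 0 0 0"

```text
time_s: 15.67
tool_pos: [0.5961, 0.2754, 0.1533]
orientation: [-2.037, 2.387, -0.0]
wrist_force: [0.4, 1.4, 1.0]
opening: 0.002
finger_force: 0.5
```

play_rows --pt "0.9 0 -0.25 0 0 0" --pt "0.9 0 -0.25 0 0 0" --pt "0.92 0 -0.1 0 0 0" --pt "0.92 0 -0.1 0 0 0" --pt "0 0 0 0 0 0"

```text
time_s: 16.08
tool_pos: [0.5894, 0.2391, 0.1578]
orientation: [2.039, -2.389, -0.0]
wrist_force: [-1.0, -0.2, 1.4]
opening: 0.0
finger_force: 0.5
```

```bash
cat > lid.py <<'E'
from prof import *
N=np.array([.5767,.1556]); s=status.read_state(); q=100*(s['tool_pos'][:2]-N)
print('tcp nest x,y,z cm',q@ex,q@ey,100*s['tool_pos'][2],s['wrist_force'])
# lid angle from side depth: white points around chamber, in nest frame
p,d=snap('side','s9.png')
uv=[(u,v) for u in range(80,260,2) for v in range(200,330,2) if d[v,u]>0 and p[v,u].min()>90]
W=atd('side',uv,d); x=100*(W[:,:2]-N)@ex; y=100*(W[:,:2]-N)@ey; z=100*W[:,2]
m=(abs(x)<6.5)&(y>-10)&(y<15)&(z>4.2)&(z<20); Y=y[m]-7; Z=z[m]-3.2
print(m.sum())
if m.sum()>10:
    i=np.hypot(Y,Z).argsort()[-25:]; print('far pts y,z',np.round(np.median(y[m][i]),1),np.round(np.median(z[m][i]),1),'lid approx',np.median(np.arctan2(Z[i],-Y[i]))-np.arctan2(3.2,14))
E
python3 lid.py
```

```text
tcp nest x,y,z cm -0.0453088338295063 8.450094047763823 15.78115830000552 [-0.95650718 -0.24759652  1.36197243]
912
far pts y,z -8.1 5.3 lid approx -0.0855964131372362
```

```bash
sed -i 's/(z>4.2)/(z>8)\&(y>-8)/' lid.py; python3 lid.py
```

```text
tcp nest x,y,z cm -0.03552762936242288 8.526812702331325 15.769252373981029 [-0.2814377   1.48851868  0.18025796]
625
far pts y,z 4.3 17.7 lid approx 1.1664810696546506
```

The lid is following, now at about 1.2–1.35 rad. Continue along the arc.

play_rows --pt "0.93 0 0.08 0 0 0" --pt "0.93 0 0.1 0 0 0" --pt "0.91 0 0.2 0 0 0" --pt "0.91 0 0.22 0 0 0" --pt "0.88 0 0.3 0 0 0"

```text
time_s: 16.6
tool_pos: [0.5824, 0.1948, 0.1483]
orientation: [2.04, -2.389, -0.0]
wrist_force: [0.1, 0.5, 2.5]
opening: -0.0
finger_force: 0.6
```

play_rows --pt "0.88 0 0.32 0 0 0" --pt "0.83 0 0.43 0 0 0" --pt "0.83 0 0.45 0 0 0" --pt "0.75 0 0.55 0 0 0" --pt "0.75 0 0.57 0 0 0"

```text
time_s: 17.02
tool_pos: [0.5762, 0.155, 0.1247]
orientation: [2.04, -2.389, -0.0]
wrist_force: [-0.5, 0.6, 0.7]
opening: -0.001
finger_force: 0.5
```

play_rows --pt "0.65 0 0.66 0 0 0" --pt "0.65 0 0.67 0 0 0" --pt "0.55 0 0.75 0 0 0" --pt "0.55 0 0.76 0 0 0" --pt "0 0 0 0 0 0"

```text
time_s: 17.43
tool_pos: [0.5715, 0.1309, 0.0948]
orientation: [2.037, -2.388, -0.001]
wrist_force: [-0.2, 0.6, 0.6]
opening: 0.0
finger_force: 0.4
```

```bash
python3 lid.py
```

```text
tcp nest x,y,z cm -0.13268214101630232 -2.5200287096360294 9.481125042111652 [-0.18651466  0.56934192  0.62116765]
544
far pts y,z -2.4 19.1 lid approx 0.8109114122345832
```

play_rows --pt "0.4 0 0.7 0 0 0" --pt "0.4 0 0.7 0 0 0" --pt "0.3 0 0.6 0 0 0" --pt "0.2 0 0.5 0 0 0" --pt "0 0 0 0 0 0"

```text
time_s: 17.9
tool_pos: [0.5703, 0.1191, 0.071]
orientation: [2.04, -2.389, -0.0]
wrist_force: [0.1, -0.8, -0.4]
opening: -0.003
finger_force: 0.0
```

play_rows --pt "0.1 0 0.3 0 0 0" --pt "0 0 0.2 0 0 0" --pt "0 0 0.2 0 0 0" --pt "0 0 0 0 0 0"

```text
time_s: 18.23
tool_pos: [0.5702, 0.1182, 0.0643]
orientation: [2.04, -2.388, -0.0]
wrist_force: [0.1, -0.8, 1.1]
opening: -0.001
finger_force: 0.5
```

play_rows --pt "0 0 0.1 0 0 0" --pt "0 0 0.1 0 0 0" --pt "0 0 0 0 0 0"

```text
time_s: 18.48
tool_pos: [0.5704, 0.1181, 0.0632]
orientation: [2.04, -2.388, 0.0]
wrist_force: [-1.7, -2.0, 7.2]
opening: 0.004
finger_force: 3.4
```

Run:
```python
from prof import *
s=status.read_state();print(s['wrist_force'],s['tool_pos'])
N=np.array([.5767,.1556])
for n in('top','side'):
  p,d=snap(n); uv=[(u,v) for u in range(80,260) for v in range(180,340) if d[v,u]>0]
  W=atd(n,uv,d); x=100*(W[:,:2]-N)@ex; y=100*(W[:,:2]-N)@ey; z=100*W[:,2]
  for yy in range(-6,12,2):
    m=(abs(x)>3)&(abs(x)<5)&(abs(y-yy)<.7); print(n,yy,m.sum(),np.round(np.percentile(z[m],[10,50,90]),1) if m.any() else '')
```

```text
[-1.67376428 -2.00573469  7.17558412] [0.57035593 0.11811665 0.06321895]
top -6 585 [ 6.3 40.8 49.9]
top -4 356 [ 6.5 49.7 50.1]
top -2 186 [47.6 49.9 50.1]
top 0 216 [ 6.4 48.2 48.5]
top 2 228 [ 6.4 48.2 48.4]
top 4 53 [6.2 6.4 6.7]
top 6 30 [6.1 6.5 6.7]
top 8 0 
top 10 0 
side -6 194 [ 6.2 20.9 26.2]
side -4 593 [ 6.4 20.4 27.2]
side -2 646 [ 6.3 22.1 28.1]
side 0 215 [ 6.2  6.4 27.1]
side 2 160 [6.2 6.3 6.5]
side 4 167 [6.2 6.4 6.6]
side 6 165 [6.3 6.4 6.6]
side 8 199 [-0.   1.7  3.7]
side 10 172 [-0.1  0.1  1.6]
```

The lid is nearly flat. Push 2 mm more for the catch, then withdraw and check.

play_rows --pt "0 0 0.1 0 0 0" --pt "0 0 0.05 0 0 0" --pt "0 0 0 0 0 0"

```text
time_s: 18.83
tool_pos: [0.5704, 0.1179, 0.0624]
orientation: [2.041, -2.388, 0.001]
wrist_force: [-4.6, -2.2, 12.8]
opening: 0.002
finger_force: 6.1
```

play_rows --pt "0 0 -0.3 0 0 0" --pt "0 0 -1 0 0 0" --pt "0 0 -3 0 0 0" --pt "0 0 -4 0 0 0" --pt "0 0 -4 0 0 0"

```text
time_s: 19.25
tool_pos: [0.5698, 0.1182, 0.1855]
orientation: [2.039, -2.387, -0.001]
wrist_force: [1.1, 0.1, 0.4]
opening: -0.001
finger_force: 0.0
```

play_rows --pt "4 1 0 0 0 0" --pt "4 1 0 0 0 0" --pt "4 1 0 0 0 0" --pt "4 1 0 0 0 0" --pt "4 1 0 0 0 0"

```text
time_s: 19.67
tool_pos: [0.4888, -0.0725, 0.1851]
orientation: [-2.041, 2.387, -0.001]
wrist_force: [0.4, 0.1, -0.6]
opening: 0.002
finger_force: 0.0
```

play_rows --pt "3 2.5 0 0 0 0" --pt "3 2.5 0 0 0 0" --pt "3 2.5 0 0 0 0" --pt "0 0 0 0 0 0" --pt "0 0 0 0 0 0"

```text
time_s: 20.08
tool_pos: [0.4005, -0.1495, 0.1853]
orientation: [-2.037, 2.39, -0.001]
wrist_force: [1.3, -0.1, -0.1]
opening: -0.003
finger_force: 0.0
```

Run:
```python
from prof import *
s=status.read_state();print(s['time_s'],s['wrist_force'],s['tool_pos'])
N=np.array([.5767,.1556])
for n in('top','side'):
  p,d=snap(n); uv=[(u,v) for u in range(80,260) for v in range(180,340) if d[v,u]>0]
  W=atd(n,uv,d); x=100*(W[:,:2]-N)@ex; y=100*(W[:,:2]-N)@ey; z=100*W[:,2]
  m=(abs(x)<5)&(y>-6.3)&(y<6)&(z<9); A=np.c_[y[m],np.ones(m.sum())]
  print(n,'lid plane slope,z',np.linalg.lstsq(A,z[m],rcond=None)[0],m.sum())
  m=(abs(x)<1.3)&(abs(y+12)<1)&(z<9); print('button z',np.median(z[m]))
  m=(abs(x)<1.5)&(abs(y+6)<.5)&(z<20); print('front z',np.median(z[m]))
```

```text
20.0833 [ 1.33145586 -0.14015702 -0.14512613] [ 0.40050474 -0.14946975  0.18526381]
top lid plane slope,z [-4.15020934e-03  6.47618556e+00] 3045
button z 3.7967329918638195
front z 6.529918303036466
side lid plane slope,z [-1.72692499e-03  6.39321664e+00] 3456
button z 3.7162649013033002
front z 6.435057134017352
```

The lid stays flat (slope about 0.003 rad) with nothing touching it, and the button is up. Hand in.

```bash
python3 -c "
from rig import order
print(order.finish_job())"
```

```text
the job is handed in; nothing more can be done
None
```

The job is handed in: the lid sprang open, the slide lies flat in the recess (measured within 1 mm of centre before shutting), the lid is shut and held by its catch, and the arm is clear, at 20 s; the hand-in returned no verdict.

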